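# Sort salvaged components into the sample trays

## Task

Put the four loose salvaged components away: each goes into an empty front bay of the tray whose back bay already shows a part of its kind (capacitor, heat sink or transformer), never two in one bay, standing upright and flat on the tray's floor as they stand on the bench now. Leave the reel of solder wire and the small yellow tin where they stand.

Things in the scene. Friction and masses are not known exactly. Their poses are not given: they have to be found in the camera images.
- large_capacitor: Upright cylindrical capacitor, 30 mm diameter, 46 mm tall, the larger of the two loose ones. Origin: centre of the underside, z up; stands loose on the bench.
- small_capacitor: Upright cylindrical capacitor, 22 mm diameter, 30 mm tall, the smaller of the two loose ones. Origin: centre of the underside, z up; stands loose on the bench.
- loose_heatsink: Bare metal finned heat sink, 36 (x) x 50 (y) x 25 (z) mm, fins upright and running along y; grip it across its 36 mm width (along x) on the outer fins. Origin: centre of the underside, z up; stands loose on the bench.
- loose_transformer: Small mains transformer with a dark core, 20 (x) x 42 (y) mm and 35 mm tall, a coil that bulges to 34 mm along x between 7 and 28 mm height, pins on top up to 37 mm; grip it across the core's 42 mm (along y), on its flat ends. Origin: centre of the underside, z up; stands loose on the bench.
- capacitor_tray: Fixed grey tray 127x133 mm with a sample capacitor (upright cylinder, 25 mm dia, 40 tall) fixed in its back bay. Walls 3 mm thick, 11 mm high; floor top at z = 3 mm. Origin: centre of underside; +x to the back (sample side, away from the robot), z up. Sample at x = +35.5, y = 0 mm. Two empty front bays, 68 (x) x 62 (y) mm inside, centred at x = -26.5, y = +32.5 and -32.5 mm.
- heatsink_tray: Fixed grey tray 127x133 mm with a sample finned heat sink (25 mm tall, 50 mm side along y) fixed in its back bay. Walls 3 mm thick, 11 mm high; floor top at z = 3 mm. Origin: centre of underside; +x to the back (sample side, away from the robot), z up. Sample at x = +35.5, y = 0 mm. Two empty front bays, 68 (x) x 62 (y) mm inside, centred at x = -26.5, y = +32.5 and -32.5 mm.
- transformer_tray: Fixed grey tray 127x133 mm with a sample transformer (37 mm tall, 42 mm side along y) fixed in its back bay. Walls 3 mm thick, 11 mm high; floor top at z = 3 mm. Origin: centre of underside; +x to the back (sample side, away from the robot), z up. Sample at x = +35.5, y = 0 mm. Two empty front bays, 68 (x) x 62 (y) mm inside, centred at x = -26.5, y = +32.5 and -32.5 mm.
- wire_reel: Bystander, to be left alone: reel of solder wire, about 53 x 49 mm, 55 mm tall. Origin: centre of the underside, z up; stands loose on the bench.
- yellow_tin: Bystander, to be left alone: small round lidded yellow tin, 46 mm diameter, 18 mm tall. Origin: centre of the underside, z up; stands loose on the bench.
Things that resemble listed ones, but are neither listed nor needed, are in the scene too. What is shaped like the loose_heatsink but blue or purple is not meant.

How it is judged:
By the outcome, as a careful person would: the job done as asked, in the order asked, and still so for the second after the job is handed in, with the robot touching nothing.
It also fails if it takes over 90 s, if anything falls off the work surface, if the arm or the gripper's body presses on something with over 40 N, if the wrist force passes 120 N, or if a joint passes its speed limit or range.

## Robot

A 6-joint arm with a two-finger parallel gripper is mounted at the origin on a cart in front of the work surface, level with it; the furniture and walls round the work are solid. World frame = base frame: x ahead of the robot, y to its left, z up, the work surface at z = 0. Lengths are in m, angles in rad, forces in N, time in s.
With the tool pointing down it reaches from about 0.25 to 0.775 m from the base axis. Payload 4 kg.
Tool frame: the origin (TCP) lies on the centre line of the jaws, within the pads' length; the fingertips stand 25 mm ahead of it and the grasp point (between the pads) lies 6 mm ahead of it; z points along the fingers, y is the line along which they close (so a half turn about z gives the same grasp; the last joint's range is limited). The gripper opens to 94 mm and grips with 3 to 60 N. Pads are 16 mm wide; open, the fingers measure 119 mm over their backs; the gripper's body (75 mm by 177 mm) begins 78 mm behind the grasp point.
Start: joints at [-1.283, 0.087, 1.371, -0, 1.684, -0.103], TCP at [0.21, -0.509, 0.231] pointing down, gripper open.
Joint ranges: [-3.1, 3.1], [-0.76, 2.03], [0.27, 2.55], [-1.08, 4.22], [0.17, 2.65], [-2.57, 2.57]. Speed limits (rad/s): [2.79, 2.79, 3.14, 3.14, 3.14, 3.14].

## Interface

Orientations are given as [roll, pitch, yaw] about the fixed x, y, z axes, in that order (R = Rz(yaw) Ry(pitch) Rx(roll)).
In Python, from bench import robot, imaging gives the robot as it stands. The module is installed in compiled form; this text tells all that it offers.
- The arm moves only by the tool drive_tool, never from a script. Its argument "series" is a list of rows, each a list of 3 entries, a list of its own where there are three numbers: the finger opening in m, from 0 to 0.094, then the shift along the tool's x, y, z in m, then the turn, a rotation vector about the tool's x, y, z in rad. A call has 1 to 5 rows; each row is the pose to reach, as a shift and turn from the pose commanded when the call began, along the tool's axes at that moment; what a row does not reach only later rows make up. A row lasts 1/8 s, in which the tool goes at most 62.5 mm and 10.7 degrees, less where a joint would pass 70% of its speed; a pose out of reach is approached as far as the arm can. A call with a gripper value outside its range is refused whole. The fingers move at their own pace and stop on an object; the grip force is fixed at half the most. Time passes only in rows, so rows that repeat a pose let the fingers close. It gives the time, the measured TCP pose, the force, the opening and the grip force at its end, in the units of the state.
- robot.get_obs(): the state, without advancing time (a new reading comes with each control period).
- imaging.snapshot(name): name is "scene" or "top" or "wrist"; returns the picture (400x640x3 uint8, red, green, blue); there is no depth.
- imaging.get_calibration(name): a dict with "intrinsics" (3x3 intrinsics, pixels), "k1" (the pictures are not rectified: a ray, as slopes to the right and down, at radius r is drawn at 1 + k1 r^2 times it, then the intrinsics apply), "position" and "rotation" of the camera in the world. Camera axes: x right, y up, looking along -z (the intrinsics and any distortion apply to the point x, -y, -z); pixel columns grow to the right and rows downward; lengths in m; the calibration is good to about 2 mm. A picture is of the moment at which its call begins: read the wrist's pose just before it. get_calibration takes no time and is no camera call; for the wrist camera it gives the pose at the moment of the call.
- robot.close_job(): hands the job in; it is judged then, once.
The state is a dict: "time": time; "joint_positions": joint angles; "qvel": joint speeds; "joint_torque": joint torques, N m; "tool_pos": TCP position; "ee_rot": TCP orientation; "wrist_force": force on the tool from outside, world axes, zero at the start; "wrist_torque": the same for the moment, N m; "width": finger opening in m; "finger_force": force on a finger pad.
Only numpy, scipy, OpenCV 4.12 (cv2) and the standard library are available. Lean on these libraries where they do the work, as an engineer would, in place of code of your own. Each camera call takes 0.05 s, during which the arm holds its last target. There are 200 camera calls.

## Working session

There is one attempt and no reset: what is moved stays moved. The work goes in short steps, Python scripts to look and compute and a tool call to move; the robot and the scene stay as the last step left them, time stands still between calls to the robot, and variables do not carry over. Pictures are saved under pics/ and viewed, at most 14 in all, crops included, and the job is handed in when it is done.

Besides the shell and the picture viewer there is one more tool, called by a JSON object that holds its "fn" and its "kwargs", one argument or row to a line. drive_tool: Moves the arm, as the interface text tells. Its arguments: {"type":"object","properties":{"series":{"type":"array"}},"required":["series"]}

```bash
mkdir -p pics; python3 - <<'E'
from bench import robot, imaging
import cv2
for n in ("top","scene"):
    cv2.imwrite(f"pics/{n}0.png",imaging.snapshot(n)[:,:,::-1])
    c=imaging.get_calibration(n);print(n,c)
print(robot.get_obs())
E
```

```text
top {'intrinsics': array([[421.02033104,   0.        , 315.59895679],
       [  0.        , 421.02033104, 200.68159667],
       [  0.        ,   0.        ,   1.        ]]), 'k1': -0.003434459362904085, 'position': array([ 0.33693542, -0.04686733,  1.22013137]), 'rotation': array([ 0.14228345, -0.00199389, -1.57128778])}
scene {'intrinsics': array([[474.83625996,   0.        , 321.86911589],
       [  0.        , 474.83625996, 195.53963628],
       [  0.        ,   0.        ,   1.        ]]), 'k1': -0.0049694101578311245, 'position': array([0.01059597, 0.83839705, 0.76437784]), 'rotation': array([ 0.93104834,  0.02241806, -2.63727246])}
{'time': 0.1, 'joint_positions': array([-1.28313950e+00,  8.78694328e-02,  1.37207440e+00,  3.48721634e-05,
        1.68361666e+00, -1.03114053e-01]), 'qvel': array([-6.11241397e-04, -1.21618736e-03, -1.56999791e-03, -1.74709058e-03,
       -8.92894886e-05,  2.54168378e-04]), 'joint_torque': array([ 1.65254241e-03, -3.41252339e+01, -3.03301728e+01,  7.20374845e-02,
        3.04434844e-02, -1.10146188e-04]), 'tool_pos': array([ 0.20936864, -0.50811267,  0.22944213]), 'ee_rot': array([-3.13963883e+00, -2.37026672e-04,  3.90774536e-01]), 'wrist_force': array([0.79703447, 0.16267365, 0.31090849]), 'wrist_torque': array([ 0.00386982, -0.01478723, -0.01628652]), 'finger_force': 0.0, 'width': 0.09420691944709042}
```

View pics/top0.png

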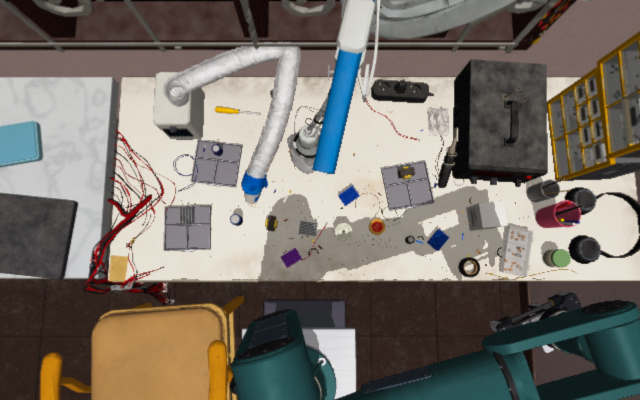

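View pics/scene0.png

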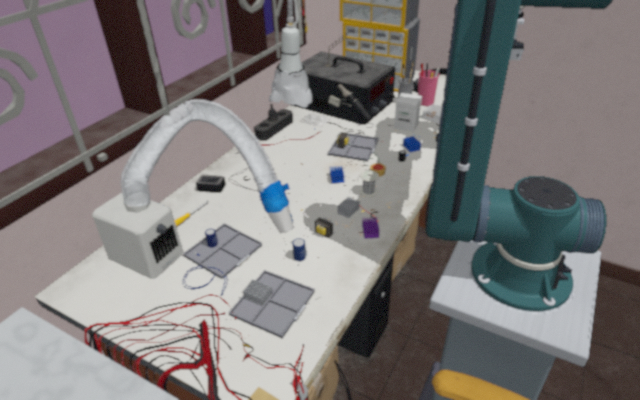

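The top view shows the capacitor tray at (215,162), heat sink tray at (188,227) and transformer tray at (407,185). The loose parts are around (236,217), (272,223), (308,228) and (410,240), and a hose hangs at about (255,185).

```bash
cat > h.py <<'E'
import numpy as np, cv2
from scipy.spatial.transform import Rotation as R
def cam(c):
    return np.array(c["intrinsics"]),c["k1"],np.array(c["position"]),R.from_euler("xyz",c["rotation"]).as_matrix()
def ray(c,u,v):
    K,k1,p,M=cam(c); d=np.array([(u-K[0,2])/K[0,0],(v-K[1,2])/K[1,1]]); s=d.copy()
    for _ in range(8): s=d/(1+k1*(s@s))
    return p,M@np.array([s[0],-s[1],-1])
def px2w(c,u,v,z):
    p,d=ray(c,u,v); return p+d*(z-p[2])/d[2]
def w2px(c,P):
    K,k1,p,M=cam(c); q=M.T@(np.array(P)-p); s=np.array([q[0],-q[1]])/-q[2]; s=s*(1+k1*(s@s))
    return K[0,0]*s[0]+K[0,2],K[1,1]*s[1]+K[1,2]
def tri(c1,uv1,c2,uv2):
    p,d=ray(c1,*uv1);q,e=ray(c2,*uv2)
    t=np.linalg.lstsq(np.c_[d,-e],q-p,rcond=None)[0]
    return (p+d*t[0]+q+e*t[1])/2, np.linalg.norm(p+d*t[0]-q-e*t[1])
E
python3 - <<'E'
from bench import imaging
from h import *
a=cv2.imread("pics/top0.png")
cv2.imwrite("pics/tc.png",cv2.resize(a[130:280,155:355],None,fx=4,fy=4,interpolation=cv2.INTER_CUBIC))
cv2.imwrite("pics/tc2.png",cv2.resize(a[150:280,330:490],None,fx=4,fy=4,interpolation=cv2.INTER_CUBIC))
c=imaging.get_calibration("top")
for n,u,v,z in [("captray",215,162,.01),("hstray",188,227,.01),("trtray",407,185,.01),("bigcap",236,212,.046),("tr",271,222,.035),("hs",308,228,.025),("smallcap",410,239,.03),("reel",468,267,.05),("grey484",474,214,.03),("edgeL",118,280,0)]:
    print(n,px2w(c,u,v,z).round(3))
E
```

```text
captray [0.625 0.246 0.01 ]
hstray [0.434 0.318 0.01 ]
trtray [ 0.557 -0.316  0.01 ]
bigcap [0.473 0.174 0.046]
tr [0.446 0.077 0.035]
hs [ 0.43  -0.028  0.025]
smallcap [ 0.398 -0.316  0.03 ]
reel [ 0.32  -0.468  0.05 ]
grey484 [ 0.469 -0.5    0.03 ]
edgeL [0.283 0.514 0.   ]
```

View pics/tc.png

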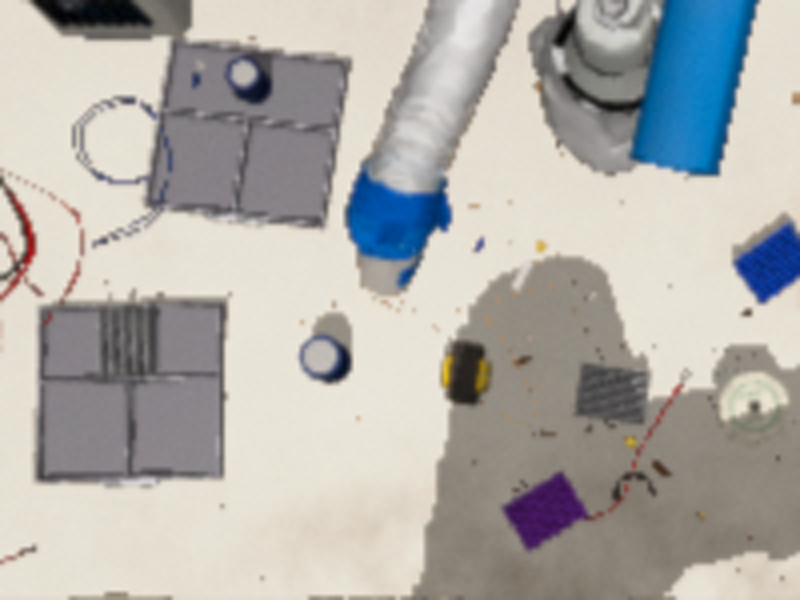

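View pics/tc2.png

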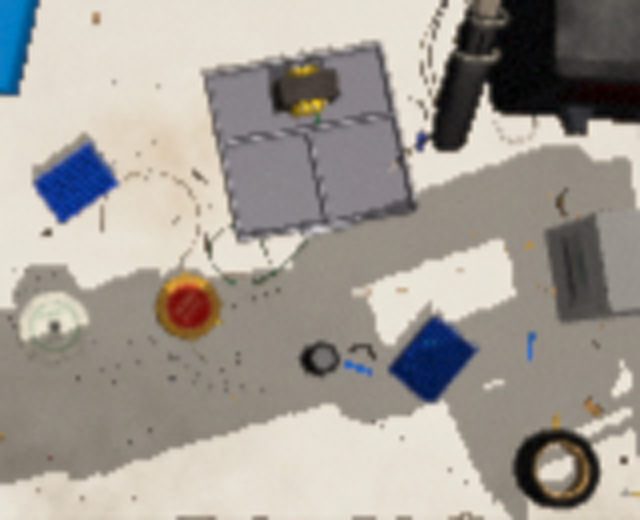

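Crops: the large navy capacitor is at (325,358) in crop 1, the transformer at (466,373) with its core along image vertical, and the bare heat sink at (612,394). In crop 2 the small black/grey capacitor is at (321,358). The hose nozzle tip is at (383,290) in crop 1.

```bash
python3 - <<'E'
from bench import imaging
from h import *
c=imaging.get_calibration("top"); s=imaging.get_calibration("scene")
f=lambda p,o:((p[0]+.5)/4-.5+o[0],(p[1]+.5)/4-.5+o[1])
o1=(155,130);o2=(330,150)
T={"cap":([(175,40),(350,60),(325,226),(150,205)],o1),"hs":([(40,306),(224,299),(221,478),(38,480)],o1),"tr":([(205,72),(380,42),(413,210),(238,240)],o2)}
for n,(q,o) in T.items():
    W=np.array([px2w(c,*f(p,o),.011)[:2] for p in q]) # TL,TR,BR,BL
    m=W.mean(0); d=(W[0]+W[3]-W[1]-W[2])  # +y dir
    e=(W[0]+W[1]-W[2]-W[3]); yaw=(np.arctan2(-d[0],d[1])+np.arctan2(e[1],e[0]))/2
    print(n,m.round(4),"yaw",round(np.degrees(yaw),1),"size",np.linalg.norm(e)/2,np.linalg.norm(d)/2)
    Rm=np.array([[np.cos(yaw),-np.sin(yaw)],[np.sin(yaw),np.cos(yaw)]])
    for y in(.0325,-.0325): print("  bay",(m+Rm@[-.0265,y]).round(4))
for n,p,o,z in [("bigcap",(321,356),o1,.046),("tr",(466,372),o1,.035),("hs",(613,392),o1,.025),("smallcap",(322,357),o2,.03),("reel?",(754,402),o1,.055),("tin?",(188,305),o2,.018)]:
    print(n,px2w(c,*f(p,o),z).round(4))
print("nozzle",tri(c,f((383,290),o1),s,(286,228)),"collar",tri(c,f((395,215),o1),s,(273,196)))
for k in [(308,320)]: print(w2px(s,px2w(c,*f((322,357),o2),.03)))
E
```

```text
cap [0.6231 0.2399] yaw -6.7 size 0.12524761882853977 0.1299742891717464
  bay [0.6005 0.2753]
  bay [0.593  0.2107]
hs [0.4334 0.3194] yaw 1.5 size 0.1270417020200363 0.13177890196721226
  bay [0.406  0.3512]
  bay [0.4077 0.2862]
tr [ 0.5572 -0.3158] yaw 9.5 size 0.12614545501366345 0.13040384825449272
  bay [ 0.5257 -0.2881]
  bay [ 0.5364 -0.3523]
bigcap [0.4544 0.1767 0.046 ]
tr [0.4442 0.0762 0.035 ]
hs [ 0.4308 -0.0273  0.025 ]
smallcap [ 0.3985 -0.3159  0.03  ]
reel? [ 0.4215 -0.1254  0.055 ]
tin? [ 0.4363 -0.2239  0.018 ]
nozzle (array([0.50695826, 0.13823009, 0.03525245]), np.float64(0.009680881288860231)) collar (array([0.54843269, 0.12079044, 0.10363604]), np.float64(0.009740714839089261))
(np.float64(401.60296682424854), np.float64(151.29478708088902))
```

```bash
cat >> h.py <<'E'
def go(*targets):
    "print shift/turn of each (x,y,z,yawdeg) target from present pose"
    from bench import robot
    o=robot.get_obs(); M=R.from_euler("xyz",o["ee_rot"]); p=o["tool_pos"]
    print("t",round(o["time"],2),"pos",p.round(4),"yaw",np.degrees(o["ee_rot"][2]).round(1),"w",round(o["width"],4),"ff",round(o["finger_force"],1),"q6",o["joint_positions"][5].round(2))
    for x,y,z,yaw in targets:
        t=R.from_euler("xyz",[np.pi,0,np.radians(yaw)])
        print("shift",M.inv().apply(np.array([x,y,z])-p).round(4),"turn",(M.inv()*t).as_rotvec().round(3))
E
python3 -c "
from h import *
go((.37,-.316,.21,90))"
```

```text
t 0.1 pos [ 0.2094 -0.5081  0.2294] yaw 22.4 w 0.0942 ff 0.0 q6 -0.1
shift [ 0.2217 -0.1164  0.0197] turn [-2.00e-03 -1.00e-03 -1.18e+00]
```

{"fn": "drive_tool", "kwargs": {
  "series": [
    [0.06, [0.222, -0.116, 0.02], [0, 0, -1.18]],
    [0.06, [0.222, -0.116, 0.02], [0, 0, -1.18]],
    [0.06, [0.222, -0.116, 0.02], [0, 0, -1.18]],
    [0.06, [0.222, -0.116, 0.02], [0, 0, -1.18]],
    [0.06, [0.222, -0.116, 0.02], [0, 0, -1.18]]
  ]
}}

```text
time: 0.72
tool_pos: [0.3726, -0.3129, 0.2096]
ee_rot: [-3.141, -0.002, 1.341]
wrist_force: [-0.0, -0.1, 0.5]
width: 0.06
finger_force: 0.0
```

{"fn": "drive_tool", "kwargs": {
  "series": [
    [0.06, [0, 0, 0], [0, 0, -0.25]],
    [0.06, [0, 0, 0], [0, 0, -0.25]],
    [0.06, [0, 0, 0], [0, 0, -0.25]]
  ]
}}

```text
time: 1.1
tool_pos: [0.3705, -0.3165, 0.21]
ee_rot: [-3.141, -0.001, 1.578]
wrist_force: [-0.4, 0.2, 0.1]
width: 0.0602
finger_force: 0.0
```

```bash
python3 - <<'E'
from h import *
from bench import imaging
go((.3985,-.316,.12,90))
cv2.imwrite("pics/w1.png",imaging.snapshot("wrist")[:,:,::-1])
c=imaging.get_calibration("wrist");print(c); print(w2px(c,(.3985,-.3159,.03)))
E
```

```text
t 1.1 pos [ 0.3705 -0.3165  0.21  ] yaw 90.4 w 0.0602 ff 0.0 q6 -0.83
shift [0.0002 0.0281 0.09  ] turn [-0.001 -0.001  0.007]
{'intrinsics': array([[343.22449525,   0.        , 325.8698413 ],
       [  0.        , 343.22449525, 200.74318621],
       [  0.        ,   0.        ,   1.        ]]), 'k1': -0.07493123517773437, 'position': array([ 0.36985497, -0.23725522,  0.36467362]), 'rotation': array([-0.27701804,  0.0008348 ,  0.00737598])}
(np.float64(354.1753035073476), np.float64(185.0889045827605))
```

View pics/w1.png

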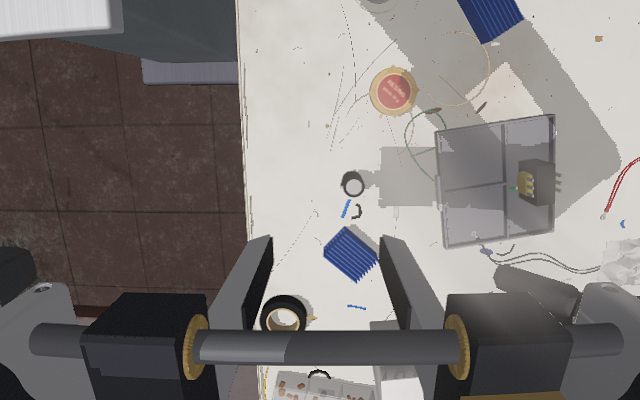

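The wrist view shows the small capacitor's top at (354,187) against a prediction of (354,185), so the estimate holds. The tin is at (393,91) and the transformer tray at (497,182).

{"fn": "drive_tool", "kwargs": {
  "series": [
    [0.06, [0, 0.028, 0.04], [0, 0, 0]],
    [0.06, [0, 0.028, 0.09], [0, 0, 0]],
    [0.06, [0, 0.028, 0.14], [0, 0, 0]],
    [0.06, [0, 0.028, 0.174], [0, 0, 0]],
    [0.06, [0, 0.028, 0.176], [0, 0, 0]]
  ]
}}

```text
time: 1.78
tool_pos: [0.3966, -0.3147, 0.0313]
ee_rot: [-3.136, -0.005, 1.577]
wrist_force: [-0.3, 0.1, 0.1]
width: 0.06
finger_force: 0.0
```

{"fn": "drive_tool", "kwargs": {
  "series": [
    [0.01, [0, 0, 0], [0, 0, 0]],
    [0.01, [0, 0, 0], [0, 0, 0]],
    [0.01, [0, 0, 0], [0, 0, 0]],
    [0.01, [0, 0, 0], [0, 0, 0]],
    [0.01, [0, 0, 0], [0, 0, 0]]
  ]
}}

```text
time: 2.4
tool_pos: [0.3989, -0.3169, 0.0353]
ee_rot: [3.141, 0.001, 1.578]
wrist_force: [-0.3, -0.1, 2.9]
width: 0.0215
finger_force: 30.0
```

{"fn": "drive_tool", "kwargs": {
  "series": [
    [0.01, [0, 0, -0.03], [0, 0, 0]],
    [0.01, [0, 0, -0.08], [0, 0, 0]],
    [0.01, [0, 0, -0.13], [0, 0, 0]],
    [0.01, [0, 0, -0.13], [0, 0, 0]]
  ]
}}

```text
time: 2.9
tool_pos: [0.4006, -0.3185, 0.1698]
ee_rot: [3.134, 0.008, 1.578]
wrist_force: [-0.4, -0.8, -0.5]
width: 0.0212
finger_force: 30.0
```

{"fn": "drive_tool", "kwargs": {
  "series": [
    [0.01, [0.06, 0, -0.02], [0, 0, 0]],
    [0.01, [0.12, -0.01, -0.03], [0, 0, 0]],
    [0.01, [0.18, -0.02, -0.03], [0, 0, 0]],
    [0.01, [0.24, -0.03, -0.03], [0, 0, 0]],
    [0.01, [0.3, -0.03, -0.03], [0, 0, 0]]
  ]
}}

```text
time: 3.52
tool_pos: [0.3649, -0.015, 0.1931]
ee_rot: [-3.14, -0.0, 1.577]
wrist_force: [1.3, 0.7, -0.1]
width: 0.0212
finger_force: 30.0
```

{"fn": "drive_tool", "kwargs": {
  "series": [
    [0.01, [0.05, 0, 0], [0, 0, 0]],
    [0.01, [0.07, 0, 0], [0, 0, 0]],
    [0.01, [0.07, 0, 0], [0, 0, 0]]
  ]
}}

```text
time: 3.9
tool_pos: [0.365, 0.0543, 0.1931]
ee_rot: [-3.139, 0.0, 1.582]
wrist_force: [0.1, -0.3, -0.5]
width: 0.0214
finger_force: 30.0
```

```bash
python3 - <<'E'
from h import *
from bench import imaging
go((.37,.25,.2,83))
cv2.imwrite("pics/w2.png",imaging.snapshot("wrist")[:,:,::-1])
c=imaging.get_calibration("wrist")
for P in [(.4544,.1767,.046),(.4442,.0762,.035),(.4308,-.0273,.025),(.6231,.2399,.011),(.4334,.3194,.011)]: print(np.round(w2px(c,P)))
E
```

```text
t 3.9 pos [0.365  0.0543 0.1931] yaw 90.6 w 0.0214 ff 30.0 q6 -0.02
shift [ 0.1956  0.0072 -0.0069] turn [-0.002  0.     0.133]
[435.  51.]
[412. 168.]
[389. 264.]
[602.  -3.]
[ 409. -113.]
```

View pics/w2.png

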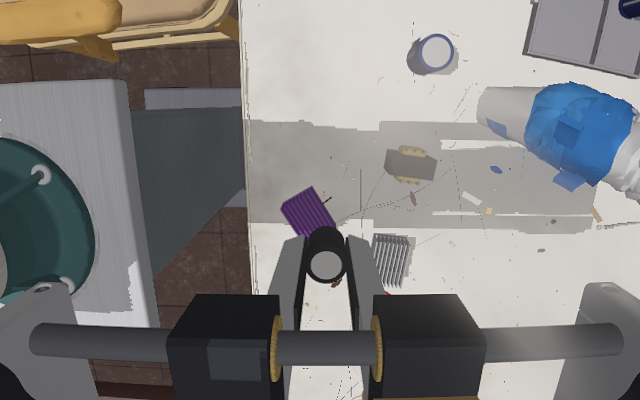

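The nozzle tip is at (482,107) and its blue collar at (580,130). The large capacitor's top is at (436,52), the transformer at (411,165) and the heat sink at (392,262), all as predicted.

```bash
python3 - <<'E'
from h import *
from bench import imaging
t=imaging.get_calibration("top");c=imaging.get_calibration("wrist")
f=lambda p,o=(155,130):((p[0]+.5)/4-.5+o[0],(p[1]+.5)/4-.5+o[1])
for n,a,b in [("tip",(383,290),(480,108)),("collar left/up edge",(350,215),(572,84)),("collar right/low edge",(430,240),(566,188)),("cap top",(324,356),(436,52))]:
    print(n,tri(t,f(a),c,b))
print("cap",px2w(c,436,52,.046),"tr",px2w(c,411,165,.035),"hs",px2w(c,392,261,.025))
# edges for yaw
for n,a,b,z in [("tr",(385,176),(432,181),.035),("tr2",(393,151),(437,158),.035),("hs",(378,234),(378,280),.025),("hsR",(409,236),(406,289),.025)]:
    d=px2w(c,*b,z)-px2w(c,*a,z); print(n,np.degrees(np.arctan2(d[1],d[0])).round(1),np.linalg.norm(d).round(4))
E
```

```text
tip (array([0.50083388, 0.13333885, 0.04051613]), np.float64(0.0040994325137090944))
collar left/up edge (array([0.54636763, 0.15132974, 0.09150992]), np.float64(0.0008997682969458373))
collar right/low edge (array([0.51843298, 0.08704469, 0.14469915]), np.float64(0.005454972308327343))
cap top (array([0.45457387, 0.17528674, 0.04635057]), np.float64(0.0014811870928937122))
cap [0.45488522 0.17606538 0.046     ] tr [0.44316627 0.0787676  0.035     ] hs [ 0.43388619 -0.02342321  0.025     ]
tr -5.4 0.0448
tr2 -8.0 0.0417
hs -86.8 0.052
hsR -88.3 0.0607
```

{"fn": "drive_tool", "kwargs": {
  "series": [
    [0.01, [0.06, 0, -0.005], [0, 0, 0]],
    [0.01, [0.12, 0, -0.005], [0, 0, 0]],
    [0.01, [0.18, 0, -0.005], [0, 0, 0.06]],
    [0.01, [0.222, 0.02, -0.005], [0, 0, 0.13]],
    [0.01, [0.222, 0.08, -0.005], [0, 0, 0.13]]
  ]
}}

```text
time: 4.58
tool_pos: [0.4437, 0.2781, 0.199]
ee_rot: [-3.141, -0.0, 1.454]
wrist_force: [1.2, 0.1, 0.9]
width: 0.021
finger_force: 30.0
```

```bash
python3 -c "
from h import *
go((.6005,.2753,.12,83),(.6005,.2753,.042,83))"
```

```text
t 4.58 pos [0.4437 0.2781 0.199 ] yaw 83.3 w 0.021 ff 30.0 q6 0.57
shift [0.0155 0.1561 0.0789] turn [-0.001 -0.     0.005]
shift [0.0155 0.1562 0.1569] turn [-0.001 -0.     0.005]
```

{"fn": "drive_tool", "kwargs": {
  "series": [
    [0.01, [0.006, 0.055, 0], [0, 0, 0]],
    [0.01, [0.012, 0.11, 0], [0, 0, 0]],
    [0.01, [0.0155, 0.156, 0.03], [0, 0, 0]],
    [0.01, [0.0155, 0.156, 0.09], [0, 0, 0]],
    [0.01, [0.0155, 0.156, 0.13], [0, 0, 0]]
  ]
}}

```text
time: 5.2
tool_pos: [0.6008, 0.269, 0.0645]
ee_rot: [-3.137, 0.003, 1.445]
wrist_force: [-0.1, -0.5, -0.2]
width: 0.0213
finger_force: 30.0
```

{"fn": "drive_tool", "kwargs": {
  "series": [
    [0.01, [0, 0, 0], [0, 0, 0]],
    [0.01, [0, 0, 0], [0, 0, 0]]
  ]
}}

```text
time: 5.45
tool_pos: [0.6022, 0.2715, 0.0711]
ee_rot: [3.139, -0.001, 1.447]
wrist_force: [0.6, -0.0, -0.7]
width: 0.0214
finger_force: 30.0
```

```bash
python3 - <<'E'
from h import *
from bench import imaging
go((.6005,.2753,.0385,83))
cv2.imwrite("pics/w3.png",imaging.snapshot("wrist")[:,:,::-1])
E
```

```text
t 5.45 pos [0.6022 0.2715 0.0711] yaw 82.9 w 0.0214 ff 30.0 q6 0.46
shift [ 0.0036 -0.0023  0.0326] turn [ 0.002 -0.001 -0.002]
```

View pics/w3.png

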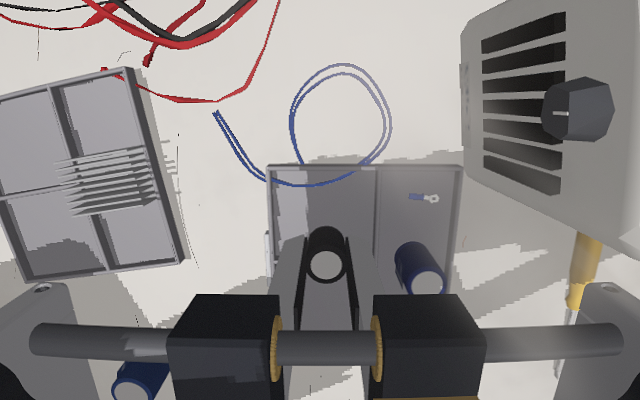

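The capacitor hangs at (325,255) inside the left front bay, clear of the divider at (375,215) and the front wall.

{"fn": "drive_tool", "kwargs": {
  "series": [
    [0.01, [0.004, -0.002, 0.015], [0, 0, 0]],
    [0.01, [0.004, -0.002, 0.028], [0, 0, 0]],
    [0.01, [0.004, -0.002, 0.032], [0, 0, 0]],
    [0.01, [0.004, -0.002, 0.033], [0, 0, 0]],
    [0.01, [0.004, -0.002, 0.033], [0, 0, 0]]
  ]
}}

```text
time: 6.12
tool_pos: [0.5986, 0.2765, 0.0377]
ee_rot: [-3.14, 0.001, 1.449]
wrist_force: [-3.2, -0.3, 7.4]
width: 0.0215
finger_force: 30.0
```

{"fn": "drive_tool", "kwargs": {
  "series": [
    [0.01, [0, 0, 0.001], [0, 0, 0]],
    [0.04, [0, 0, 0.001], [0, 0, 0]],
    [0.04, [0, 0, 0.001], [0, 0, 0]],
    [0.04, [0, 0, -0.01], [0, 0, 0]],
    [0.04, [0, 0, -0.05], [0, 0, 0]]
  ]
}}

```text
time: 6.75
tool_pos: [0.5973, 0.2756, 0.0836]
ee_rot: [-3.135, 0.003, 1.448]
wrist_force: [1.4, 0.6, -0.1]
width: 0.0399
finger_force: 0.0
```

{"fn": "drive_tool", "kwargs": {
  "series": [
    [0.06, [0, 0, -0.06], [0, 0, 0]],
    [0.06, [0, -0.05, -0.08], [0, 0, 0]],
    [0.06, [0, -0.105, -0.08], [0, 0, -0.1]],
    [0.06, [-0.03, -0.15, -0.08], [0, 0, -0.2]],
    [0.06, [-0.07, -0.17, -0.08], [0, 0, -0.4]]
  ]
}}

```text
time: 7.38
tool_pos: [0.4201, 0.2278, 0.1672]
ee_rot: [3.141, -0.0, 1.845]
wrist_force: [0.4, -0.4, 0.8]
width: 0.0604
finger_force: 0.0
```

```bash
python3 - <<'E'
from h import *
from bench import imaging
go((.455,.176,.1,126),(.455,.176,.04,126))
cv2.imwrite("pics/w4.png",imaging.snapshot("wrist")[:,:,::-1])
E
```

```text
t 7.38 pos [0.4201 0.2278 0.1672] yaw 105.7 w 0.0604 ff 0.0 q6 0.1
shift [-0.0594  0.0195  0.0672] turn [ 0.001  0.    -0.354]
shift [-0.0594  0.0195  0.1272] turn [ 0.001  0.    -0.354]
```

View pics/w4.png

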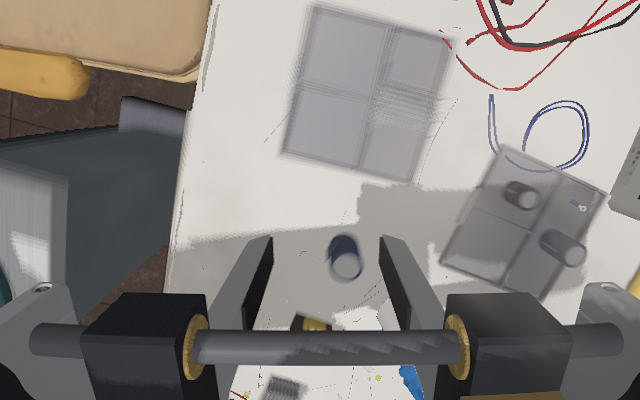

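The small capacitor stands in the left bay at (520,195). The large one is at (345,258), between the open fingers' line and ready to approach.

{"fn": "drive_tool", "kwargs": {
  "series": [
    [0.06, [-0.03, 0.01, 0], [0, 0, -0.17]],
    [0.06, [-0.059, 0.0195, 0], [0, 0, -0.354]],
    [0.06, [-0.059, 0.0195, 0.03], [0, 0, -0.354]],
    [0.06, [-0.059, 0.0195, 0.03], [0, 0, -0.354]]
  ]
}}

```text
time: 7.92
tool_pos: [0.4551, 0.1751, 0.1346]
ee_rot: [-3.137, -0.002, 2.188]
wrist_force: [-0.3, 0.5, 0.3]
width: 0.0599
finger_force: 0.0
```

```bash
python3 - <<'E'
from h import *
from bench import imaging
go((.455,.176,.045,126))
c=imaging.get_calibration("wrist");im=imaging.snapshot("wrist")[:,:,::-1]
print(w2px(c,(.455,.176,.046)));cv2.imwrite("pics/w5.png",im)
E
```

```text
t 7.92 pos [0.4551 0.1751 0.1346] yaw 125.4 w 0.0599 ff 0.0 q6 -0.37
shift [0.0006 0.0008 0.0896] turn [-0.004 -0.002 -0.011]
(np.float64(327.48917453023205), np.float64(213.26402751994763))
```

View pics/w5.png

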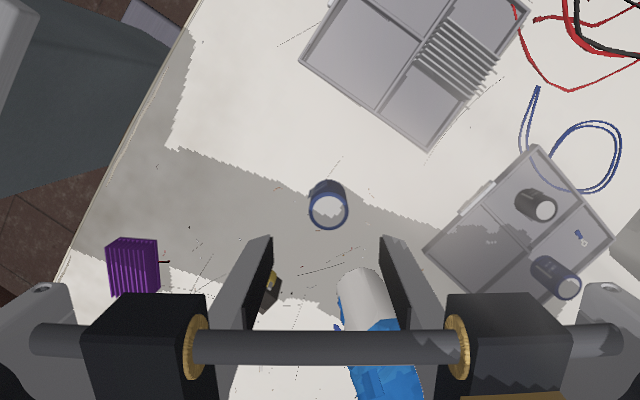

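The large capacitor's top is at (328,210) against a predicted (327,213), so it is centred. The nozzle tip at (358,285) lies behind the finger line.

{"fn": "drive_tool", "kwargs": {
  "series": [
    [0.06, [0.001, 0.001, 0.035], [0, 0, 0]],
    [0.06, [0.001, 0.001, 0.07], [0, 0, 0]],
    [0.06, [0.001, 0.001, 0.089], [0, 0, 0]],
    [0.06, [0.001, 0.001, 0.09], [0, 0, 0]],
    [0.01, [0.001, 0.001, 0.09], [0, 0, 0]]
  ]
}}

```text
time: 8.6
tool_pos: [0.4577, 0.1778, 0.0482]
ee_rot: [3.139, 0.001, 2.19]
wrist_force: [-0.1, 0.3, -0.3]
width: 0.0533
finger_force: 0.0
```

{"fn": "drive_tool", "kwargs": {
  "series": [
    [0.01, [0, 0, 0], [0, 0, 0]],
    [0.01, [0, 0, 0], [0, 0, 0]],
    [0.01, [0, 0, 0], [0, 0, 0]],
    [0.01, [0, 0, 0], [0, 0, 0]]
  ]
}}

```text
time: 9.1
tool_pos: [0.4571, 0.1773, 0.0473]
ee_rot: [3.14, 0.001, 2.19]
wrist_force: [-0.9, -0.2, 5.1]
width: 0.0295
finger_force: 30.0
```

{"fn": "drive_tool", "kwargs": {
  "series": [
    [0.01, [0, 0, -0.03], [0, 0, 0]],
    [0.01, [0.005, -0.01, -0.07], [0, 0, 0]],
    [0.01, [0.03, -0.04, -0.1], [0, 0, 0]],
    [0.01, [0.06, -0.07, -0.12], [0, 0, 0]],
    [0.01, [0.06, -0.07, -0.12], [0, 0, 0.1]]
  ]
}}

```text
time: 9.72
tool_pos: [0.3637, 0.1862, 0.1684]
ee_rot: [3.137, 0.0, 2.089]
wrist_force: [0.9, 0.0, 0.0]
width: 0.0294
finger_force: 30.0
```

```bash
python3 -c "
from h import *
go((.40,.24,.17,83),(.593,.22,.17,83),(.593,.22,.08,83))"
```

```text
t 9.72 pos [0.3637 0.1862 0.1684] yaw 119.7 w 0.0294 ff 30.0 q6 -0.18
shift [ 0.0288  0.0582 -0.0013] turn [ 0.004 -0.001  0.64 ]
shift [-0.0842  0.2159 -0.0006] turn [ 0.004 -0.001  0.64 ]
shift [-0.0841  0.2156  0.0894] turn [ 0.004 -0.001  0.64 ]
```

{"fn": "drive_tool", "kwargs": {
  "series": [
    [0.01, [0.03, 0.02, -0.02], [0, 0, 0.17]],
    [0.01, [0.035, 0.05, -0.02], [0, 0, 0.34]],
    [0.01, [0.03, 0.06, -0.02], [0, 0, 0.51]],
    [0.01, [0.03, 0.06, -0.02], [0, 0, 0.64]]
  ]
}}

```text
time: 10.22
tool_pos: [0.4024, 0.2415, 0.1857]
ee_rot: [-3.141, 0.001, 1.445]
wrist_force: [0.0, -0.4, -0.3]
width: 0.0296
finger_force: 30.0
```

```bash
python3 -c "
from h import *
go((.593,.22,.17,83),(.594,.216,.08,83))"
```

```text
t 10.22 pos [0.4024 0.2415 0.1857] yaw 82.8 w 0.0296 ff 30.0 q6 0.55
shift [0.0026 0.1918 0.0155] turn [-0.001  0.001 -0.003]
shift [-0.0012  0.1934  0.1055] turn [-0.001  0.001 -0.003]
```

{"fn": "drive_tool", "kwargs": {
  "series": [
    [0.01, [0.003, 0.06, 0], [0, 0, 0]],
    [0.01, [0.003, 0.12, 0], [0, 0, 0]],
    [0.01, [0.003, 0.175, 0], [0, 0, 0]],
    [0.01, [0.0, 0.193, 0.04], [0, 0, 0]],
    [0.01, [-0.001, 0.193, 0.085], [0, 0, 0]]
  ]
}}

```text
time: 10.85
tool_pos: [0.5955, 0.2163, 0.1002]
ee_rot: [3.14, -0.0, 1.448]
wrist_force: [0.4, -0.1, -0.8]
width: 0.0292
finger_force: 30.0
```

{"fn": "drive_tool", "kwargs": {
  "series": [
    [0.01, [0, 0, 0], [0, 0, 0]],
    [0.01, [0, 0, 0], [0, 0, 0]]
  ]
}}

```text
time: 11.1
tool_pos: [0.594, 0.2173, 0.1029]
ee_rot: [3.14, -0.001, 1.45]
wrist_force: [-0.6, 0.1, -0.5]
width: 0.0295
finger_force: 30.0
```

```bash
python3 - <<'E'
from h import *
from bench import imaging
go((.594,.214,.051,83))
cv2.imwrite("pics/w6.png",imaging.snapshot("wrist")[:,:,::-1])
E
```

```text
t 11.1 pos [0.594  0.2173 0.1029] yaw 83.1 w 0.0295 ff 30.0 q6 0.38
shift [-0.0033  0.0003  0.0519] turn [ 0.002 -0.001  0.001]
```

View pics/w6.png

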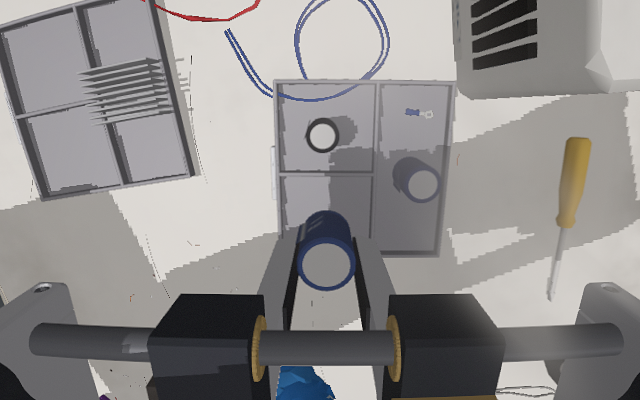

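The small capacitor stands upright in its bay at (322,135). The large one is above the right bay, between the divider at v≈172 and the front wall.

{"fn": "drive_tool", "kwargs": {
  "series": [
    [0.01, [-0.002, 0, 0.025], [0, 0, 0]],
    [0.01, [-0.002, 0, 0.045], [0, 0, 0]],
    [0.01, [-0.002, 0, 0.05], [0, 0, 0]],
    [0.01, [-0.002, 0, 0.051], [0, 0, 0]],
    [0.01, [-0.002, 0, 0.052], [0, 0, 0]]
  ]
}}

```text
time: 11.78
tool_pos: [0.5939, 0.2153, 0.0505]
ee_rot: [3.14, -0.001, 1.45]
wrist_force: [0.0, -0.7, -0.6]
width: 0.0293
finger_force: 30.0
```

{"fn": "drive_tool", "kwargs": {
  "series": [
    [0.01, [0, 0, 0.001], [0, 0, 0]],
    [0.05, [0, 0, 0.001], [0, 0, 0]],
    [0.05, [0, 0, 0.001], [0, 0, 0]],
    [0.05, [0, 0, -0.02], [0, 0, 0]],
    [0.05, [0, 0, -0.07], [0, 0, 0]]
  ]
}}

```text
time: 12.4
tool_pos: [0.591, 0.2144, 0.1162]
ee_rot: [-3.134, 0.003, 1.45]
wrist_force: [1.0, -0.6, 1.0]
width: 0.05
finger_force: 0.0
```

{"fn": "drive_tool", "kwargs": {
  "series": [
    [0.07, [0, 0, -0.1], [0, 0, 0]],
    [0.07, [0, -0.05, -0.11], [0, 0, 0]],
    [0.07, [0, -0.11, -0.11], [0, 0, 0]],
    [0.07, [0, -0.17, -0.11], [0, 0, 0]],
    [0.07, [0, -0.22, -0.11], [0, 0, -0.1]]
  ]
}}

```text
time: 13.02
tool_pos: [0.3727, 0.2417, 0.2296]
ee_rot: [3.141, -0.001, 1.553]
wrist_force: [0.2, 0.4, 0.4]
width: 0.0697
finger_force: 0.0
```

```bash
python3 -c "
from h import *
go((.37,.0,.2,90))"
```

```text
t 13.03 pos [0.3727 0.2417 0.2296] yaw 89.0 w 0.0697 ff 0.0 q6 0.47
shift [-0.2417  0.0016  0.0295] turn [ 0.001 -0.001 -0.018]
```

{"fn": "drive_tool", "kwargs": {
  "series": [
    [0.07, [-0.06, 0, 0], [0, 0, 0]],
    [0.07, [-0.12, 0, 0], [0, 0, 0]],
    [0.07, [-0.18, 0, 0], [0, 0, 0]],
    [0.07, [-0.24, 0, 0.01], [0, 0, -0.02]],
    [0.07, [-0.3, 0.02, 0.02], [0, 0, -0.02]]
  ]
}}

```text
time: 13.65
tool_pos: [0.3876, -0.059, 0.2101]
ee_rot: [3.139, 0.0, 1.57]
wrist_force: [1.1, 0.7, 0.8]
width: 0.0699
finger_force: 0.0
```

{"fn": "drive_tool", "kwargs": {
  "series": [
    [0.07, [0, 0.01, 0], [0, 0, 0]],
    [0.07, [0, 0.01, 0], [0, 0, 0]],
    [0.07, [0, 0.01, 0], [0, 0, 0]]
  ]
}}

```text
time: 14.02
tool_pos: [0.3981, -0.0559, 0.21]
ee_rot: [3.141, -0.0, 1.573]
wrist_force: [-0.0, 0.5, 0.5]
width: 0.0698
finger_force: 0.0
```

```bash
python3 - <<'E'
from h import *
from bench import imaging
c=imaging.get_calibration("wrist");im=imaging.snapshot("wrist")[:,:,::-1]
go((.434,-.025,.1,90))
for P in [(.4435,.0785,.035),(.433,-.025,.025)]: print(np.round(w2px(c,P)))
im=im[40:260,280:500]
cv2.imwrite("pics/w7.png",cv2.resize(im,None,fx=2.7,fy=2.7,interpolation=cv2.INTER_CUBIC))
E
```

```text
t 14.07 pos [ 0.3981 -0.0558  0.21  ] yaw 90.1 w 0.0701 ff 0.0 q6 -0.28
shift [0.0307 0.0359 0.11  ] turn [ 0.    -0.     0.002]
[377.  41.]
[361. 154.]
```

View pics/w7.png

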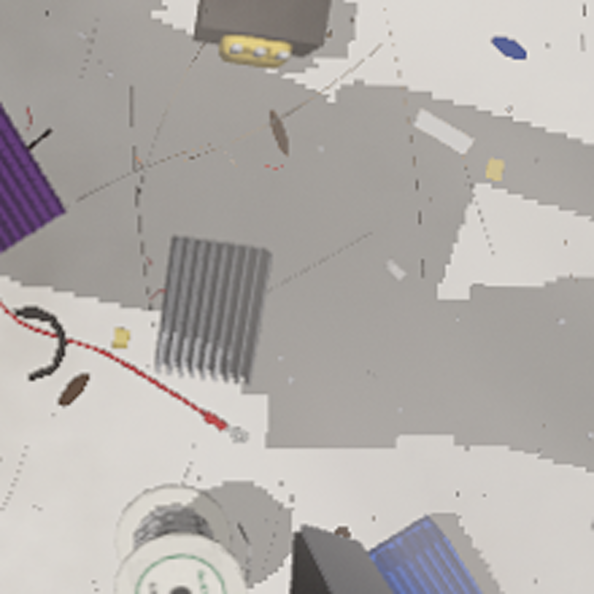

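The heat sink's top corners in the crop are about (174,237), (270,250), (247,383) and (156,370). The reel at (180,560) stands behind it and the transformer is at (265,25).

```bash
python3 - <<'E'
from h import *
from bench import imaging
c=imaging.get_calibration("wrist")
W=np.array([px2w(c,(u+.5)/2.7-.5+280,(v+.5)/2.7-.5+40,.025)[:2] for u,v in [(174,237),(270,250),(247,383),(156,370)]])
print(W.round(4),W.mean(0).round(4))
for a,b in [(3,0),(2,1),(0,1),(3,2)]:
    d=W[b]-W[a];print(np.degrees(np.arctan2(d[1],d[0])).round(1),np.linalg.norm(d).round(4))
m=W.mean(0); go((*m,.1,83),(*m,.034,83))
E
```

```text
[[ 0.4156  0.001 ]
 [ 0.4504 -0.0034]
 [ 0.4439 -0.0528]
 [ 0.4096 -0.0479]] [ 0.4299 -0.0258]
83.1 0.0493
82.5 0.0498
-7.2 0.0352
-8.0 0.0346
t 14.07 pos [ 0.3981 -0.0558  0.21  ] yaw 90.1 w 0.0701 ff 0.0 q6 -0.28
shift [0.03   0.0318 0.11  ] turn [ 0.    -0.     0.124]
shift [0.03   0.0318 0.176 ] turn [ 0.    -0.     0.124]
```

{"fn": "drive_tool", "kwargs": {
  "series": [
    [0.07, [0.03, 0.032, 0.04], [0, 0, 0.13]],
    [0.07, [0.03, 0.032, 0.09], [0, 0, 0.13]],
    [0.07, [0.03, 0.032, 0.14], [0, 0, 0.13]],
    [0.07, [0.03, 0.032, 0.173], [0, 0, 0.13]],
    [0.07, [0.03, 0.032, 0.176], [0, 0, 0.13]]
  ]
}}

```text
time: 14.7
tool_pos: [0.4278, -0.0256, 0.0315]
ee_rot: [-3.136, -0.0, 1.443]
wrist_force: [-0.2, -0.2, 0.5]
width: 0.0699
finger_force: 0.0
```

{"fn": "drive_tool", "kwargs": {
  "series": [
    [0.07, [0, 0, 0], [0, 0, 0]],
    [0.02, [0, 0, 0], [0, 0, 0]],
    [0.02, [0, 0, 0], [0, 0, 0]],
    [0.02, [0, 0, 0], [0, 0, 0]],
    [0.02, [0, 0, 0], [0, 0, 0]]
  ]
}}

```text
time: 15.32
tool_pos: [0.4304, -0.0275, 0.0341]
ee_rot: [3.141, 0.0, 1.44]
wrist_force: [-0.9, -0.0, 0.7]
width: 0.0363
finger_force: 30.0
```

{"fn": "drive_tool", "kwargs": {
  "series": [
    [0.02, [0, 0, -0.03], [0, 0, 0]],
    [0.02, [0, 0, -0.08], [0, 0, 0]],
    [0.02, [0.02, -0.02, -0.13], [0, 0, 0]],
    [0.02, [0.06, -0.04, -0.15], [0, 0, 0]],
    [0.02, [0.11, -0.06, -0.15], [0, 0, -0.07]]
  ]
}}

```text
time: 15.95
tool_pos: [0.3859, 0.0902, 0.1863]
ee_rot: [3.136, -0.001, 1.509]
wrist_force: [-0.5, 0.8, -1.3]
width: 0.0358
finger_force: 30.0
```

```bash
python3 -c "
from h import *
go((.375,.2,.2,90),(.408,.286,.2,91.5))"
```

```text
t 15.95 pos [0.3859 0.0902 0.1863] yaw 86.5 w 0.0358 ff 30.0 q6 0.15
shift [ 0.1089 -0.0176 -0.0138] turn [ 0.006 -0.001 -0.062]
shift [ 0.1968  0.0101 -0.0135] turn [ 0.006 -0.    -0.088]
```

{"fn": "drive_tool", "kwargs": {
  "series": [
    [0.02, [0.06, -0.012, 0], [0, 0, -0.05]],
    [0.02, [0.12, -0.012, 0], [0, 0, -0.088]],
    [0.02, [0.175, 0.005, 0], [0, 0, -0.088]],
    [0.02, [0.197, 0.01, 0.05], [0, 0, -0.088]],
    [0.02, [0.197, 0.01, 0.1], [0, 0, -0.088]]
  ]
}}

```text
time: 16.58
tool_pos: [0.4075, 0.2875, 0.0826]
ee_rot: [3.14, -0.001, 1.6]
wrist_force: [-0.4, -0.6, -1.2]
width: 0.0358
finger_force: 30.0
```

{"fn": "drive_tool", "kwargs": {
  "series": [
    [0.02, [0, 0, 0], [0, 0, 0]],
    [0.02, [0, 0, 0], [0, 0, 0]]
  ]
}}

```text
time: 16.82
tool_pos: [0.4079, 0.2858, 0.0853]
ee_rot: [3.14, -0.001, 1.597]
wrist_force: [0.7, -0.2, -0.3]
width: 0.0362
finger_force: 30.0
```

```bash
python3 - <<'E'
from h import *
from bench import imaging
go((.4077,.2862,.0375,91.5))
cv2.imwrite("pics/w8.png",imaging.snapshot("wrist")[:,:,::-1])
E
```

```text
t 16.82 pos [0.4079 0.2858 0.0853] yaw 91.5 w 0.0362 ff 30.0 q6 0.47
shift [ 0.0004 -0.0003  0.0478] turn [ 0.002 -0.001  0.   ]
```

View pics/w8.png

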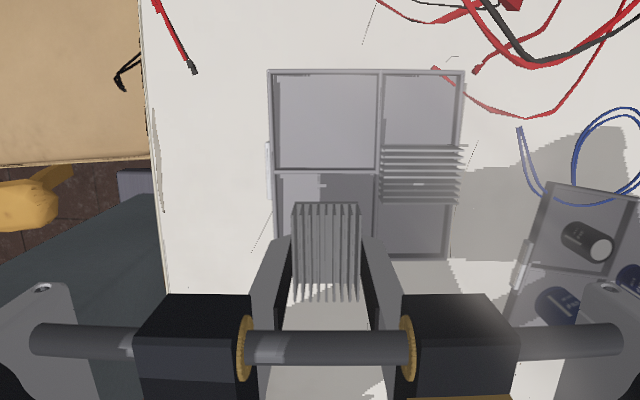

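The heat sink hangs squarely over the near bay. The divider is at v≈171, the far outer wall at v≈71 and the front wall at u≈271. I'll check the y clearance numerically.

```bash
python3 - <<'E'
from h import *
from bench import imaging
c=imaging.get_calibration("wrist")
for n,u,v in [("div",325,171.5),("farwall outer",325,71),("front outer",270,120),("mid x",379,120)]: print(n,px2w(c,u,v,.011).round(4))
E
```

```text
div [0.4072 0.3207 0.011 ]
farwall outer [0.4054 0.3857 0.011 ]
front outer [0.3702 0.3542 0.011 ]
mid x [0.4417 0.3561 0.011 ]
```

{"fn": "drive_tool", "kwargs": {
  "series": [
    [0.02, [0.002, 0, 0.025], [0, 0, 0]],
    [0.02, [0.002, 0, 0.042], [0, 0, 0]],
    [0.02, [0.002, 0, 0.047], [0, 0, 0]],
    [0.02, [0.002, 0, 0.048], [0, 0, 0]],
    [0.02, [0.002, 0, 0.049], [0, 0, 0]]
  ]
}}

```text
time: 17.5
tool_pos: [0.4073, 0.2875, 0.0371]
ee_rot: [3.141, 0.0, 1.598]
wrist_force: [-5.2, -3.3, 12.2]
width: 0.036
finger_force: 30.0
```

{"fn": "drive_tool", "kwargs": {
  "series": [
    [0.02, [0, 0, 0], [0, 0, 0]],
    [0.055, [0, 0, 0], [0, 0, 0]],
    [0.055, [0, 0, 0], [0, 0, 0]],
    [0.055, [0, 0, -0.02], [0, 0, 0]],
    [0.055, [0, 0, -0.07], [0, 0, 0]]
  ]
}}

```text
time: 18.12
tool_pos: [0.4051, 0.2864, 0.1024]
ee_rot: [-3.135, 0.003, 1.598]
wrist_force: [0.0, 0.0, 0.4]
width: 0.0551
finger_force: 0.0
```

{"fn": "drive_tool", "kwargs": {
  "series": [
    [0.07, [-0.03, -0.01, -0.12], [0, 0, 0]],
    [0.07, [-0.09, -0.02, -0.15], [0, 0, 0]],
    [0.07, [-0.15, -0.02, -0.17], [0, 0, 0]],
    [0.07, [-0.21, -0.02, -0.17], [0, 0, 0]],
    [0.07, [-0.265, -0.02, -0.17], [0, 0, 0.08]]
  ]
}}

```text
time: 18.75
tool_pos: [0.3939, 0.0561, 0.2722]
ee_rot: [3.137, -0.0, 1.517]
wrist_force: [0.4, -0.4, 0.6]
width: 0.0702
finger_force: 0.0
```

{"fn": "drive_tool", "kwargs": {
  "series": [
    [0.07, [0, 0.015, 0], [0, 0, 0.08]],
    [0.07, [0, 0.015, 0], [0, 0, 0.08]],
    [0.07, [0, 0.015, 0], [0, 0, 0.08]]
  ]
}}

```text
time: 19.12
tool_pos: [0.4082, 0.0574, 0.2702]
ee_rot: [-3.141, 0.0, 1.44]
wrist_force: [0.9, 0.1, 0.2]
width: 0.07
finger_force: 0.0
```

```bash
python3 - <<'E'
from h import *
from bench import imaging
c=imaging.get_calibration("wrist");im=imaging.snapshot("wrist")[:,:,::-1]
go((.4435,.0785,.1,83))
u,v=w2px(c,(.4435,.0785,.035)); u0,v0=int(u)-75,max(0,int(v)-75); print(u0,v0,u,v)
cv2.imwrite("pics/w9.png",cv2.resize(im[v0:v0+150,u0:u0+150],None,fx=4,fy=4,interpolation=cv2.INTER_CUBIC))
E
```

```text
t 19.18 pos [0.4082 0.0576 0.2702] yaw 82.5 w 0.0698 ff 0.0 q6 0.13
shift [0.0254 0.0324 0.1702] turn [-0.001  0.    -0.008]
279 77 354.51705341412116 152.33911654208814
```

View pics/w9.png

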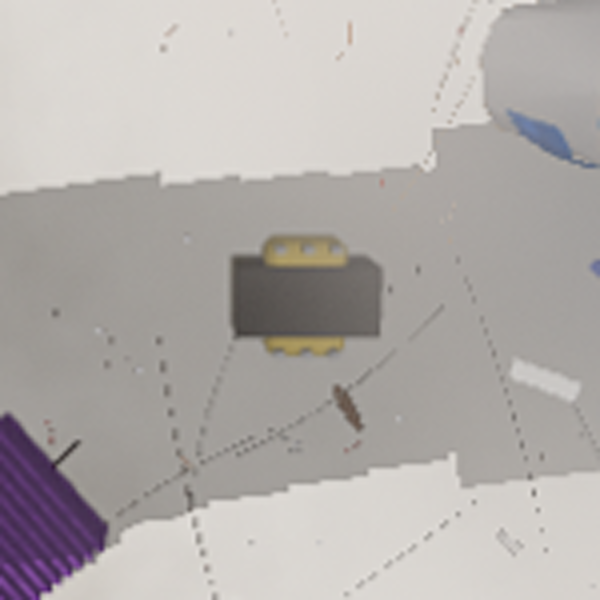

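The transformer core spans (233,256)–(380,338) in the crop, aligned with the tool, with its centre near (306,297). An upright gripper body would come too close to the collar, so I'll tilt the tool 25° about the closing line to lean away from it.

```bash
cat >> h.py <<'E'
def got(*targets,tilt=25):
    "as go, with the tool tilted about its y; targets are (x,y,z,yaw) of the TCP"
    from bench import robot
    o=robot.get_obs(); M=R.from_euler("xyz",o["ee_rot"]); p=o["tool_pos"]
    print("t",round(o["time"],2),"pos",p.round(4),"rot",np.degrees(o["ee_rot"]).round(1),"q",o["joint_positions"].round(2))
    for x,y,z,yaw in targets:
        t=R.from_euler("xyz",[np.pi,0,np.radians(yaw)])*R.from_rotvec([0,np.radians(tilt),0])
        print("shift",M.inv().apply(np.array([x,y,z])-p).round(4),"turn",(M.inv()*t).as_rotvec().round(3))
E
python3 - <<'E'
from h import *
from bench import imaging
c=imaging.get_calibration("wrist")
P=px2w(c,279+306.5/4-.5,77+297.5/4-.5,.035);print(P)
a=px2w(c,279+233/4,77+256/4,.035);b=px2w(c,279+366/4,77+256/4,.035);print(np.degrees(np.arctan2(*(b-a)[1::-1])))
got((P[0],P[1]-.0055,.16,82.5))
E
```

```text
[0.44434545 0.0802916  0.035     ]
-7.286192255857383
t 19.18 pos [0.4082 0.0576 0.2702] rot [-180.     0.    82.5] q [ 0.   -0.23  1.59  0.    1.78  0.13]
shift [0.0218 0.0337 0.1102] turn [-0.001  0.436  0.   ]
```

{"fn": "drive_tool", "kwargs": {
  "series": [
    [0.07, [0.005, 0.01, 0.02], [0, 0.15, 0]],
    [0.07, [0.01, 0.02, 0.05], [0, 0.3, 0]],
    [0.07, [0.02, 0.033, 0.08], [0, 0.436, 0]],
    [0.07, [0.021, 0.0335, 0.105], [0, 0.436, 0]],
    [0.07, [0.021, 0.0335, 0.11], [0, 0.436, 0]]
  ]
}}

```text
time: 19.8
tool_pos: [0.4431, 0.0741, 0.1584]
ee_rot: [-3.137, -0.436, 1.438]
wrist_force: [-0.1, -0.0, 0.8]
width: 0.0701
finger_force: 0.0
```

{"fn": "drive_tool", "kwargs": {
  "series": [
    [0.07, [0, 0, 0], [0, 0, 0]],
    [0.07, [0, 0, 0], [0, 0, 0]]
  ]
}}

```text
time: 20.05
tool_pos: [0.4453, 0.0736, 0.1621]
ee_rot: [3.138, -0.436, 1.441]
wrist_force: [0.2, -0.9, 0.2]
width: 0.07
finger_force: 0.0
```

```bash
python3 - <<'E'
from h import *
from bench import imaging
im=imaging.snapshot("wrist")[:,:,::-1]
c=imaging.get_calibration("wrist")
got((.4443,.0740,.08,82.5),(.4443,.0740,.0385,82.5)); print(w2px(c,(.4443,.0795,.035)))
cv2.imwrite("pics/w10.png",im)
E
```

```text
t 20.1 pos [0.4453 0.0735 0.1621] rot [179.8 -25.   82.5] q [-0.28 -0.14  1.79  0.43  1.56 -0.17]
shift [-0.0343 -0.0013  0.0746] turn [0.003 0.001 0.001]
shift [-0.0518 -0.0014  0.1122] turn [0.003 0.001 0.001]
(np.float64(323.59434345646525), np.float64(256.4629647702844))
```

View pics/w10.png

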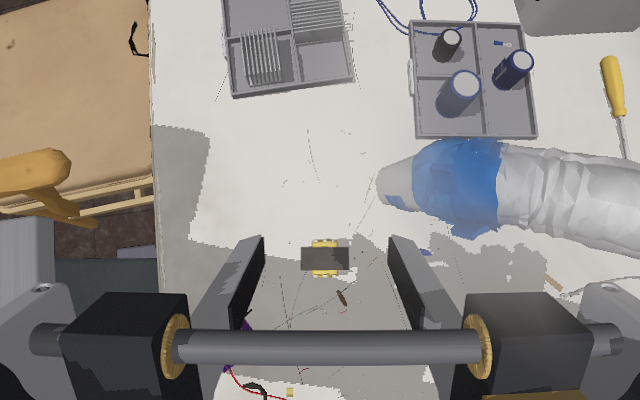

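The transformer is centred between the fingers at (325,258). Both capacitors and the heat sink stand upright in their bays, and the collar at (455,185) is clear.

{"fn": "drive_tool", "kwargs": {
  "series": [
    [0.07, [-0.017, -0.001, 0.037], [0, 0, 0]],
    [0.07, [-0.034, -0.001, 0.075], [0, 0, 0]],
    [0.07, [-0.046, -0.001, 0.1], [0, 0, 0]],
    [0.07, [-0.051, -0.001, 0.111], [0, 0, 0]],
    [0.07, [-0.052, -0.001, 0.112], [0, 0, 0]]
  ]
}}

```text
time: 20.72
tool_pos: [0.4439, 0.0736, 0.0373]
ee_rot: [3.141, -0.436, 1.438]
wrist_force: [-0.7, -0.2, -0.1]
width: 0.0701
finger_force: 0.0
```

{"fn": "drive_tool", "kwargs": {
  "series": [
    [0.07, [0, 0, 0], [0, 0, 0]],
    [0.02, [0, 0, 0], [0, 0, 0]],
    [0.02, [0, 0, 0], [0, 0, 0]],
    [0.02, [0, 0, 0], [0, 0, 0]],
    [0.02, [0, 0, 0], [0, 0, 0]]
  ]
}}

```text
time: 21.35
tool_pos: [0.4439, 0.0734, 0.0373]
ee_rot: [3.141, -0.436, 1.438]
wrist_force: [-0.3, -0.5, 0.7]
width: 0.0416
finger_force: 30.0
```

```bash
python3 -c "
from h import *
go()
got((.4443,.074,.1,82.5),(.42,-.06,.2,82.5),(.40,-.12,.2,90))"
```

```text
t 21.35 pos [0.4439 0.0734 0.0373] yaw 82.4 w 0.0416 ff 30.0 q6 -0.28
t 21.35 pos [0.4439 0.0734 0.0373] rot [180.  -25.   82.4] q [-0.28 -0.02  1.94  0.45  1.31 -0.28]
shift [ 0.0271  0.0003 -0.0565] turn [ 0.002  0.    -0.002]
shift [-0.054  -0.0059 -0.2046] turn [ 0.002  0.    -0.002]
shift [-0.1103 -0.0177 -0.2309] turn [ 0.057  0.    -0.12 ]
```

{"fn": "drive_tool", "kwargs": {
  "series": [
    [0.02, [0.014, 0, -0.03], [0, 0, 0]],
    [0.02, [0.03, 0, -0.062], [0, 0, 0]],
    [0.02, [0.02, 0, -0.11], [0, 0, 0]],
    [0.02, [-0.02, -0.003, -0.155], [0, 0, 0]],
    [0.02, [-0.054, -0.006, -0.204], [0, 0, 0]]
  ]
}}

```text
time: 21.98
tool_pos: [0.4187, -0.0607, 0.1992]
ee_rot: [-3.14, -0.436, 1.438]
wrist_force: [1.5, -0.7, -1.4]
width: 0.0417
finger_force: 30.0
```

```bash
python3 -c "
from h import *
got((.45,-.2,.2,99.5),(.526,-.291,.2,99.5))"
```

```text
t 21.98 pos [ 0.4187 -0.0607  0.1992] rot [-179.9  -25.    82.4] q [-0.58 -0.13  1.7   0.4   1.75 -0.42]
shift [-0.1211  0.0494 -0.0573] turn [ 0.125  0.    -0.271]
shift [-0.1937  0.1367 -0.0912] turn [ 0.125  0.    -0.271]
```

{"fn": "drive_tool", "kwargs": {
  "series": [
    [0.02, [-0.05, 0.015, -0.023], [0.03, 0, -0.07]],
    [0.02, [-0.1, 0.04, -0.046], [0.06, 0, -0.14]],
    [0.02, [-0.135, 0.075, -0.064], [0.1, 0, -0.21]],
    [0.02, [-0.17, 0.11, -0.08], [0.125, 0, -0.271]],
    [0.02, [-0.196, 0.138, -0.092], [0.125, 0, -0.271]]
  ]
}}

```text
time: 22.6
tool_pos: [0.5288, -0.2942, 0.198]
ee_rot: [-3.141, -0.437, 1.736]
wrist_force: [0.1, -0.5, -1.2]
width: 0.0416
finger_force: 30.0
```

{"fn": "drive_tool", "kwargs": {
  "series": [
    [0.02, [0, 0, 0], [0, 0, 0]],
    [0.02, [0, 0, 0], [0, 0, 0]]
  ]
}}

```text
time: 22.85
tool_pos: [0.5274, -0.292, 0.199]
ee_rot: [-3.141, -0.437, 1.736]
wrist_force: [-1.3, -0.5, -1.1]
width: 0.0418
finger_force: 30.0
```

```bash
python3 - <<'E'
from h import *
from bench import imaging
got((.527,-.294,.08,99.5))
c=imaging.get_calibration("wrist"); im=imaging.snapshot("wrist")[:,:,::-1]; cv2.imwrite("pics/w11.png",im)
# where the tray's dividers/walls should appear, and dark line actually found on scan lines
Rz=R.from_euler("z",9.5,degrees=True).as_matrix(); o=np.array([.5572,-.3158,0])
g=cv2.GaussianBlur(cv2.cvtColor(im,cv2.COLOR_BGR2GRAY),(3,3),0).astype(int)
for n,p in [("front wall",(-.062,.045,.011)),("far(y+) wall",(-.02,.065,.011)),("x divider",(.009,.05,.011))]:
    u,v=w2px(c,o+Rz@np.array(p)); u,v=int(round(u)),int(round(v)); print(n,u,v)
    if 0<=u<640 and 0<=v<400: print(g[v,max(u-16,0):u+17] if "y+" not in n else g[max(v-16,0):v+17,u])
E
```

```text
t 22.85 pos [ 0.5274 -0.292   0.199 ] rot [-180.   -25.1   99.5] q [-0.74  0.44  1.07  0.29  1.98 -0.84]
shift [-0.0521 -0.0007  0.107 ] turn [-0.    -0.001 -0.   ]
front wall 291 246
[96 96 96 95 95 96 95 89 68 47 46 54 57 56 56 56 56 56 56 56 56 56 56 57
 56 56 56 57 57 57 57 57 57]
far(y+) wall 331 227
[142 142 142 143 144 143 139 138 141 143 143 145 156 175 188 186 159 120
 106 111 119 123 127 130 131 131 132 124  99  69  57  57  58]
x divider 359 241
[57 57 57 56 56 56 56 56 56 57 57 57 57 56 57 57 57 57 56 56 56 56 55 57
 67 83 93 95 95 95 96 96 96]
```

{"fn": "drive_tool", "kwargs": {
  "series": [
    [0.02, [-0.025, -0.001, 0.05], [0, 0, 0]],
    [0.02, [-0.046, -0.001, 0.095], [0, 0, 0]],
    [0.02, [-0.059, -0.001, 0.122], [0, 0, 0]],
    [0.02, [-0.059, -0.001, 0.122], [0, 0, 0]]
  ]
}}

```text
time: 23.4
tool_pos: [0.5253, -0.2923, 0.0623]
ee_rot: [-3.138, -0.441, 1.736]
wrist_force: [-0.5, -0.8, -1.9]
width: 0.042
finger_force: 30.0
```

```bash
python3 -c "
from h import *
got((.527,-.294,.0405,99.5))"
```

```text
t 23.4 pos [ 0.5253 -0.2923  0.0623] rot [-179.8  -25.2   99.4] q [-0.74  0.51  1.23  0.27  1.75 -0.91]
shift [-0.011   0.0014  0.0189] turn [-0.003 -0.004 -0.001]
```

{"fn": "drive_tool", "kwargs": {
  "series": [
    [0.02, [-0.005, 0.001, 0.008], [0, 0, 0]],
    [0.02, [-0.009, 0.001, 0.015], [0, 0, 0]],
    [0.02, [-0.0105, 0.001, 0.018], [0, 0, 0]],
    [0.02, [-0.0105, 0.001, 0.0185], [0, 0, 0]],
    [0.02, [-0.0105, 0.001, 0.0185], [0, 0, 0]]
  ]
}}

```text
time: 24.02
tool_pos: [0.5287, -0.2963, 0.0434]
ee_rot: [3.14, -0.435, 1.737]
wrist_force: [0.5, -0.2, -1.4]
width: 0.0418
finger_force: 30.0
```

{"fn": "drive_tool", "kwargs": {
  "series": [
    [0.02, [-0.001, 0, 0.0015], [0, 0, 0]],
    [0.02, [-0.001, 0, 0.0025], [0, 0, 0]],
    [0.02, [-0.0013, 0, 0.003], [0, 0, 0]]
  ]
}}

```text
time: 24.4
tool_pos: [0.5286, -0.2961, 0.0404]
ee_rot: [3.14, -0.436, 1.737]
wrist_force: [-0.5, 0.7, 2.2]
width: 0.0419
finger_force: 30.0
```

Contact. I'll release and withdraw along the tool axis, which also leans back from the tray.

{"fn": "drive_tool", "kwargs": {
  "series": [
    [0.02, [0, 0, 0.0005], [0, 0, 0]],
    [0.06, [0, 0, 0.0005], [0, 0, 0]],
    [0.06, [0, 0, 0.0005], [0, 0, 0]],
    [0.06, [0, 0, 0], [0, 0, 0]],
    [0.06, [0.013, 0, -0.028], [0, 0, 0]]
  ]
}}

```text
time: 25.02
tool_pos: [0.527, -0.2948, 0.0679]
ee_rot: [-3.138, -0.441, 1.735]
wrist_force: [0.5, -0.9, 0.9]
width: 0.0599
finger_force: 0.0
```

{"fn": "drive_tool", "kwargs": {
  "series": [
    [0.07, [0.01, 0, -0.03], [0, 0, 0]],
    [0.07, [0, 0, -0.09], [0, 0, 0]],
    [0.07, [-0.02, -0.05, -0.1], [0, -0.15, 0]],
    [0.07, [-0.04, -0.09, -0.1], [0, -0.3, 0]],
    [0.07, [-0.05, -0.11, -0.11], [0, -0.436, 0]]
  ]
}}

```text
time: 25.65
tool_pos: [0.4332, -0.4057, 0.1486]
ee_rot: [3.142, 0.003, 1.735]
wrist_force: [0.6, -0.7, -0.6]
width: 0.0705
finger_force: 0.0
```

{"fn": "drive_tool", "kwargs": {
  "series": [
    [0.07, [-0.05, -0.05, 0], [0, 0, 0]],
    [0.07, [-0.05, -0.05, 0], [0, 0, 0]],
    [0.07, [-0.05, -0.05, 0], [0, 0, 0]]
  ]
}}

```text
time: 26.02
tool_pos: [0.3938, -0.4625, 0.149]
ee_rot: [3.14, -0.0, 1.735]
wrist_force: [1.3, 0.7, -0.3]
width: 0.0704
finger_force: 0.0
```

```bash
python3 - <<'E'
from h import *
from bench import imaging
go()
c=imaging.get_calibration("wrist"); im=imaging.snapshot("wrist")[:,:,::-1]; cv2.imwrite("pics/w12.png",im)
im2=imaging.snapshot("top")[:,:,::-1]; cv2.imwrite("pics/top2.png",im2); t=imaging.get_calibration("top")
def blobs(im,c,zt,roi):
    h=cv2.cvtColor(im,cv2.COLOR_BGR2HSV); m=cv2.inRange(h,(18,70,60),(35,255,255))
    n,l,s,ce=cv2.connectedComponentsWithStats(m)
    for i in range(1,n):
        if s[i,4]>15:
            P=px2w(c,*ce[i],zt)
            if .38<P[0]<.65 and -.42<P[1]<-.2: print("yellow",s[i],P.round(3))
    m=cv2.inRange(h,(0,0,0),(180,120,70)) ; n,l,s,ce=cv2.connectedComponentsWithStats(m)
    for i in range(1,n):
        P=px2w(c,*ce[i],.035)
        if s[i,4]>60 and .46<P[0]<.63 and -.38<P[1]<-.24: print("dark",s[i],P.round(3))
print("wrist");blobs(im,c,.03,0);print("top");blobs(im2,t,.03,0)
E
```

```text
t 26.02 pos [ 0.3938 -0.4625  0.149 ] yaw 99.4 w 0.0704 ff 0.0 q6 -1.12
wrist
yellow [511  28  40  15 398] [ 0.524 -0.306  0.03 ]
yellow [570  45  26  33 616] [ 0.573 -0.316  0.03 ]
dark [473   0   6  35 121] [ 0.478 -0.304  0.035]
dark [ 495    0   76   61 2312] [ 0.522 -0.295  0.035]
dark [ 568   32   50  107 1706] [ 0.585 -0.322  0.035]
dark [550  65   6  25  95] [ 0.549 -0.332  0.035]
top
yellow [401 166   9   4  25] [ 0.604 -0.308  0.03 ]
yellow [402 174  10   5  32] [ 0.578 -0.312  0.03 ]
yellow [403 189   4   9  21] [ 0.529 -0.304  0.03 ]
yellow [393 191   5   9  36] [ 0.524 -0.277  0.03 ]
yellow [368 218  18  17  74] [ 0.433 -0.222  0.03 ]
dark [398 167  17  12 103] [ 0.589 -0.308  0.035]
dark [394 186  12  17 126] [ 0.526 -0.29   0.035]
```

The top view puts the transformer upright at (0.526, −0.290) in the left front bay, with coil yellow on both sides of the core. The tin hasn't moved, and the arm is clear of everything.

```bash
python3 -c "
from bench import robot
print(robot.close_job())"
```

```text
the job is handed in; nothing more can be done
None
```

All four components stand upright in their matching trays, one per bay; I steered clear of the reel and the tin, and handed the job in at about 26 s of the 90 s allowed.

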